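Snap the large cone onto the citrus juicer and hold it down

ROBOT

A 6-joint arm with a two-finger parallel gripper is mounted at the origin on a cart in front of the work surface, level with it; the furniture and walls round the work are solid. World frame = base frame: x ahead of the robot, y to its left, z up, the work surface at z = 0. Lengths are in m, angles in rad, forces in N, time in s.
With the tool pointing down it reaches from about 0.4 to 0.825 m from the base axis. Payload 7 kg.
Tool frame: the origin (TCP) lies midway between the tips of the shut fingers; the grasp point (between the pads) lies 19 mm behind it; z points along the fingers, y is the line along which they close (so a half turn about z gives the same grasp; the last joint's range is limited). The gripper opens to 88 mm and grips with 3 to 60 N. Pads are 19 mm wide; open, the fingers measure 130 mm over their backs; the gripper's body (78 mm by 193 mm) begins 47 mm behind the grasp point.
Start: joints at [1.578, 0.359, 0.012, 0, -1.224, -0.288], TCP at [0.187, 0.649, 0.227] pointing down, gripper open.
Joint ranges: [-3.07, 3.07], [-1.43, 2.12], [-1.02, 1.25], [-3.03, 1.67], [-3.05, -0], [-3.03, 3.03]. Speed limits (rad/s): [2.39, 2.39, 3.01, 3.14, 3.14, 3.14].

INTERFACE

Orientations are given as [roll, pitch, yaw] about the fixed x, y, z axes, in that order (R = Rz(yaw) Ry(pitch) Rx(roll)).
In Python, from station import monitor, viewer, arm gives the robot as it stands.
- The arm moves only by the tool move_arm, never from a script. Its argument "deltas" is a list that holds one entry, the list of rows, each a list of 7 numbers: the turn, a rotation vector about the tool's x, y, z in degrees, then the shift along the tool's x, y, z in m, then the finger opening in m, from 0 to 0.0876. A call has 1 to 12 rows; each row is the pose to reach, as a shift and turn from the pose commanded when the call began, along the tool's axes at that moment; what a row does not reach only later rows make up. A row lasts 1/12 s, in which the tool goes at most 41.7 mm and 7.16 degrees, less where a joint would pass 70% of its speed; a pose out of reach is approached as far as the arm can. A call with a gripper value outside its range is refused whole. The fingers move at their own pace and stop on an object; "force" is the grip in N (left out, the last holds). Time passes only in rows, so rows that repeat a pose let the fingers close. It gives the time, the measured TCP pose, the force and the opening at its end, in the units of the state.
- monitor.get_state(): the state, without advancing time (a new reading comes with each control period).
- viewer.grab_frame(name): name is "scene" or "top" or "wrist"; returns a dict with "frame" (420x560x3 uint8, blue, green, red), "vfov" (degrees; the focal length in pixels is half the picture's height over the tangent of half this angle, whatever the lens; pixels are square), "cx", "cy" (the principal point, pixels), "xyz" and "orientation" of the camera in the world; the wrist camera has in their place "hand_eye" (4x4, takes a point from camera to tool coordinates, whose origin is the TCP and whose axes are the flange's). Camera axes: x right, y down, z forward; pixel columns grow to the right and rows downward; lengths in m; the calibration is good to about 2 mm. A picture is of the moment at which its call begins: read the wrist's pose just before it. There is no depth.
- arm.job_done(): hands the job in, once; it reports no verdict.
The state is a dict: "t": time; "q": joint angles; "qd": joint speeds; "joint_efforts": joint torques, N m; "eef_pos": TCP position; "ee_rot": TCP orientation; "force": force on the tool from outside, world axes, zero at the start; "moment": the same for the moment, N m; "width": finger opening in m.
Only numpy, scipy, OpenCV 4.12 (cv2) and the standard library are available. Lean on these libraries where they do the work, as an engineer would, in place of code of your own. Each camera call takes 0.05 s, during which the arm holds its last target. There are 200 camera calls.

TASK

Fit the larger of the two juicing cones to the juicer: lower it over the upright drive shaft and press straight down until both spring clips snap over its flange. Then keep hold of the cone and keep pressing it so that the start ring under it stays pushed down; finish like that, still holding and pressing, without letting go. Leave the other cone and everything else where it stands.

Things in the scene. Friction and masses are not known exactly. Their poses are not given: they have to be found in the camera images.
- juicer: Citrus juicer base without its bowl, fixed to the worktop: round steel housing, 136 mm across at the foot, flat top 66 mm above the worktop. Origin: centre of the underside, on the shaft axis; z up. An upright steel drive shaft, 16 mm across with a rounded tip, stands in the middle; a sprung steel clip stands in front of it (-x of this frame, where the black switch is) and one behind (+x).
- seat (a point): Point on the shaft axis, 72 mm above the worktop, level with the top of the start ring when that is up; axes as juicer. The snapped-in cone at rest has its origin here; with the start ring fully down, 5 mm lower.
- shaft_top (a point): Tip of the drive shaft, 45 mm above seat.
- start_ring (a joint): The start ring: a flat ring, 60 mm across, round the foot of the shaft, that the cone's flange sits on. A spring holds it up. 0 = up, 0.005 m = fully down. It begins to move at about 3 N and takes about 11 N to reach the bottom.
- clip_front (a joint): Angle of the front clip, rad: 0 = upright (a spring returns it there), growing as it is bent away from the shaft; the large flange must bend it about 0.08 to pass. The clip is 16 mm wide along the juicer's y; its nose reaches in to 33 mm from the axis; its top is 20 mm above seat, so keep the fingers clear of it or above it.
- clip_back (a joint): Angle of the rear clip, the same but behind the shaft.
- reamer_large: The large juicing cone, white plastic, about 0.18 kg, standing upright. Origin: centre of its underside, z up its axis; round, so its yaw is of no matter. Flange at the foot 72 mm across, 11 mm thick, its lower edge bevelled to 62 mm; then a straight round hub, 44 mm across, from 11 to 56 mm height; a ribbed dome on top, to 76 mm. Blind bore from below, 20 mm across, 54 mm deep.
- large_grip (a point): On the large cone's axis, 42 mm above its underside: good height to grip the hub, with the fingertips above flange and clips.
- large_bore (a point): Centre of the mouth of the large cone's bore (its underside). It slides over the shaft with 2 mm play all round. The flange meets the clips when this is about 13 mm above seat; pushing past them takes roughly 8 to 20 N down; the force drops suddenly from about 8 to 3 mm above seat as they snap over the flange.
- reamer_small: The small cone, for limes, of the same form, standing upright: flange 54 mm, hub 32 mm, 68 mm tall. Too narrow for the clips; not wanted. Origin: centre of the underside.
- salt_shaker: Salt shaker, 44 mm across, 90 mm tall; bystander, standing or lying on the worktop. Origin: centre of the underside.
- portion_cup_0: Small steel cup with sauce, 61 mm across, 37 mm tall; bystander, standing or lying on the worktop. Origin: centre of the underside.
- pastry_brush: Flat brush with a wooden handle, 104 x 222 x 14 mm; bystander, standing or lying on the worktop. Origin: centre of the underside.
There are look-alikes about, which are no part of the job. What is shaped like the reamer_large but blue or green is not meant.

How it is judged:
On the way, in this order (a step that is already met when the one before it is completed fails the run):
1. the large cone is on the shaft, not yet through the clips (z of reamer_large in the frame of seat between 0.006 and 0.04 m and horizontal distance between reamer_large and seat below 0.006 m and angle between reamer_large's own z axis and vertical below 0.15 rad), for 0.05 s.
2. the cone is pressed down past the clips, and both have snapped back over its flange (z of reamer_large in the frame of seat below 0.003 m and horizontal distance between reamer_large and seat below 0.004 m and angle between reamer_large's own z axis and vertical below 0.06 rad and value of joint each of clip_front, clip_back below 0.02 rad), for 0.1 s.
At the end, for the whole second after the job is handed in: The large cone sits on the shaft within 4 mm of its axis, tilt under 0.06 rad, its underside over 1.5 mm below the seat point; both clips are within 0.02 rad of upright; the start ring is over 2.5 mm down; the fingers still push on the cone (over 2 N); all at rest (under 20 mm/s) (value of joint start_ring above 0.0025 m and z of reamer_large in the frame of seat below -0.0015 m and horizontal distance between reamer_large and seat below 0.004 m and angle between reamer_large's own z axis and vertical below 0.06 rad and value of joint each of clip_front, clip_back below 0.02 rad and contact force between the fingers and reamer_large above 2 N and linear speed of reamer_large below 0.02 m/s); the arm keeps its last pose, push and grip.
It fails at once if the small cone is shifted by more than 30 mm (distance of reamer_small from where it was at the start of the episode above 0.03 m).
It fails at once if a bystander is shifted by more than 40 mm (distance of any of salt_shaker, portion_cup_0, pastry_brush from where it was at the start of the episode above 0.04 m).
It also fails if it takes over 42 s, if anything falls off the work surface, if the arm or the gripper's body presses on something with over 40 N, if the wrist force passes 120 N, or if a joint passes its speed limit or range.

## Working session

There is one attempt and no reset: what is moved stays moved. The work goes in short steps, Python scripts to look and compute and a tool call to move; the robot and the scene stay as the last step left them, time stands still between calls to the robot, and variables do not carry over. Pictures are saved under pics/ and viewed, on a budget of 10 in all, crops included, one or two more only if the job needs it, and the job is handed in when it is done.

Besides the shell and the picture viewer there is one more tool, called as name(argument=value, ...) on one line, values as JSON. move_arm: Moves the arm, as the interface text tells. Its arguments: {"type":"object","properties":{"deltas":{"type":"array","items":{"type":"array","items":{"type":"array","items":{"type":"number"}}}},"force":{"type":"number"}},"required":["deltas"]}

```bash
mkdir -p pics
cat > h.py <<'E'
import numpy as np, cv2
from scipy.spatial.transform import Rotation as R
from station import monitor, viewer, arm
def cam(name):
    s=monitor.get_state(); f=viewer.grab_frame(name); im=np.array(f["frame"])
    fl=im.shape[0]/2/np.tan(np.radians(f["vfov"])/2)
    if "hand_eye" in f:
        T=np.eye(4); T[:3,:3]=rot(s["ee_rot"]); T[:3,3]=s["eef_pos"]
        T=T@np.array(f["hand_eye"])
    else:
        T=np.eye(4); T[:3,:3]=rot(f["orientation"]); T[:3,3]=f["xyz"]
    return im,(T,fl,f["cx"],f["cy"]),s
def rot(o):
    o=np.array(o)
    return o if o.shape==(3,3) else R.from_euler('xyz',o).as_matrix()
def plane(c,u,v,z):
    T,f,cx,cy=c; d=T[:3,:3]@np.array([(u-cx)/f,(v-cy)/f,1]); p=T[:3,3]
    return p+d*(z-p[2])/d[2]
def proj(c,P):
    T,f,cx,cy=c; q=T[:3,:3].T@(np.array(P)-T[:3,3]); return f*q[0]/q[2]+cx,f*q[1]/q[2]+cy
E
python3 - <<'E'
from h import *
ims=[]
import pickle
for n in ["scene","top"]:
    im,c,s=cam(n); cv2.imwrite(f"pics/{n}.png",im); pickle.dump((im,c),open(n+".pkl","wb"))
    print(n,c)
print(s)
f=viewer.grab_frame("wrist"); print(f["hand_eye"],f["vfov"],[k for k in f])
E
```

```text
scene (array([[ 0.88913745, -0.22295288,  0.3996581 ,  0.14525032],
       [-0.4576027 , -0.4443196 ,  0.77018171, -0.82844843],
       [ 0.0058617 , -0.86768203, -0.49708504,  0.58442248],
       [ 0.        ,  0.        ,  0.        ,  1.        ]]), np.float64(386.2726071364927), 280.147175650823, 205.74186687047566)
top (array([[ 0.02399277, -0.98891488,  0.14653228,  0.31840766],
       [-0.99968527, -0.02480742, -0.00373433, -0.11721611],
       [ 0.00732802, -0.14639657, -0.98919884,  1.34574981],
       [ 0.        ,  0.        ,  0.        ,  1.        ]]), np.float64(454.70621110439765), 285.50865773765315, 213.181026820903)
{'t': 0.05, 'q': array([ 1.57805857e+00,  3.59349332e-01,  1.10770257e-02, -3.42743170e-04,
       -1.22409411e+00, -2.88120627e-01]), 'qd': array([ 2.17042870e-04, -9.36856693e-05,  8.95826183e-04,  1.72458129e-03,
        1.40742449e-03,  1.44315949e-03]), 'joint_efforts': array([-1.97720627e-03, -5.84672034e+01,  2.94060892e+01,  7.02607110e+00,
        1.03378569e-02, -3.86580666e-05]), 'eef_pos': array([0.18697652, 0.64808793, 0.22565621]), 'ee_rot': array([ 3.13999572e+00, -1.37260365e-04, -2.80974986e-01]), 'force': array([-0.14794763,  0.29462484,  0.3785684 ]), 'moment': array([-0.00168159, -0.01205753, -0.03476972]), 'width': 0.08759259181300004}
[[-4.76525954e-04 -9.64880840e-01 -2.62687527e-01  6.94805594e-02]
 [ 9.99999591e-01 -6.61744001e-04  6.16619871e-04 -1.44666877e-04]
 [-7.68796594e-04 -2.62687126e-01  9.64880761e-01 -1.57253743e-01]
 [ 0.00000000e+00  0.00000000e+00  0.00000000e+00  1.00000000e+00]] 64.22556369626324 ['frame', 'vfov', 'cx', 'cy', 'hand_eye']
```

View pics/scene.png

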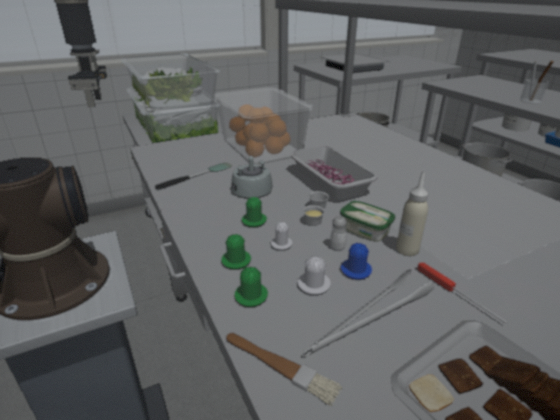

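View pics/top.png

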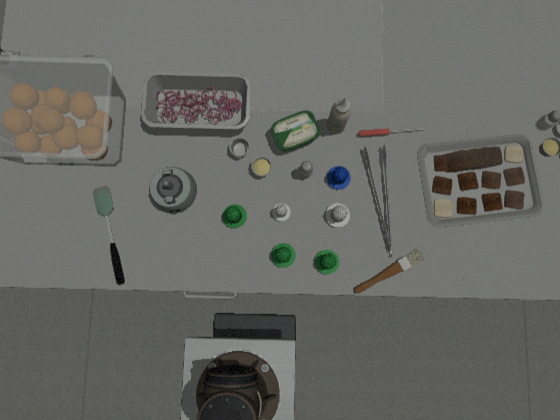

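The scene view shows these candidates for the large cone:
- **White:** the larger at scene (314,275) / top (337,214), the smaller at scene (282,236) / top (281,212).
- **Green:** top (234,216), (283,255) and (327,262).
- **Blue:** top (338,178).

My choice is the larger white cone, at top (337,214). The juicer is at top (172,189). Next I measure both and take a close crop to check.

Run:
```python
from h import *
import pickle
im,c=pickle.load(open("top.pkl","rb"))
def blob(im,u,v,r,t):
    g=im[v-r:v+r,u-r:u+r].astype(int); m=((g.min(2)>t)&(g.max(2)-g.min(2)<30)).astype(np.uint8)
    n,l,st,ce=cv2.connectedComponentsWithStats(m)
    k=1+np.argmax(st[1:,4]); pts=np.argwhere(l==k)[:,::-1]
    (x,y),rad=cv2.minEnclosingCircle(pts.astype(np.float32)); return x+u-r,y+v-r,rad,st[k]
for nm,u,v in [("L",337,214),("S",281,212)]:
    for t in (130,150): 
        x,y,r,st=blob(im,u,v,20,t); p=plane(c,x,y,.006); q=plane(c,x+r,y,.006); print(nm,t,x,y,r,st,p,2*abs(p-q)[1])
print("juicer", plane(c,173,190,.04), plane(c,171,185,.1))
for nm,u,v in [("green",234,216),("shaker",306,169),("cup",261,167),("cup2",239,148)]: print(nm,plane(c,u,v,.03))
s=cv2.imread("pics/scene.png")
a=cv2.resize(im[145:285,140:360],None,fx=2.5,fy=2.5,interpolation=2)
b=cv2.resize(s[150:310,210:390],None,fx=3,fy=3,interpolation=2)[:,:]
b=cv2.resize(b,(550,489))[:250*2]
cv2.imwrite("pics/crop.png",cv2.resize(np.hstack([cv2.resize(a,(400,254)),cv2.resize(b,(286,254))]),None,fx=1.16,fy=1.16))
```

```text
L 130 337.36111068725586 214.72222137451172 12.194671630859375 [ 10   9  23  24 196] [ 0.51610161 -0.27684051  0.006     ] 0.0727255699079834
L 150 339.0 216.5 10.965956687927246 [14 15 19 17 71] [ 0.51087416 -0.28176277  0.006     ] 0.06536221809176002
S 130 281.1363639831543 211.59090995788574 9.015467643737793 [ 15  12  15  17 108] [ 0.52132974 -0.10913357  0.006     ] 0.0537191654991635
S 150 282.0 212.0 8.062357902526855 [17 13 12 15 50] [ 0.52016191 -0.11173721  0.006     ] 0.048034222944748045
juicer [0.57199179 0.20788958 0.04      ] [0.5743895  0.19937333 0.1       ]
green [0.50122172 0.027984   0.03      ]
shaker [ 0.64739816 -0.17982111  0.03      ]
cup [ 0.65003704 -0.04612105  0.03      ]
cup2 [0.706544   0.02138756 0.03      ]
```

View pics/crop.png

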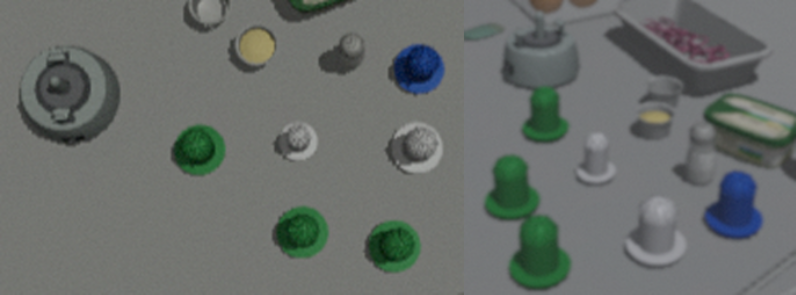

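The crop confirms the choice: the white cone at right has a flange about 73 mm across, and the other white one about 54 mm. The juicer's clips lie along world x, with the switch toward the robot. First I swing above the juicer to look at it with the wrist camera.

move_arm(deltas=[[[0,0,-2,0.03,0.02,0,0.0876],[0,0,-4,0.06,0.04,0,0.0876],[0,0,-6,0.09,0.057,0,0.0876],[0,0,-8,0.12,0.076,0,0.0876],[0,0,-10,0.15,0.095,0,0.0876],[0,0,-12,0.18,0.114,0,0.0876],[0,0,-14,0.21,0.133,0,0.0876],[0,0,-16,0.24,0.152,0,0.0876],[0,0,-16.1,0.26,0.165,0,0.0876],[0,0,-16.1,0.26,0.165,0,0.0876]]])

```text
t: 0.98
eef_pos: [0.3931, 0.4146, 0.2266]
ee_rot: [3.141, 0.0, -0.003]
force: [-0.1, 0.3, 0.1]
width: 0.0877
```

move_arm(deltas=[[[0,0,0,0.025,0.027,0,0.0876],[0,0,0,0.05,0.054,0,0.0876],[0,0,0,0.075,0.081,0,0.0876],[0,0,0,0.1,0.108,0,0.0876],[0,0,0,0.125,0.135,0,0.0876],[0,0,0,0.15,0.162,0,0.0876],[0,0,0,0.175,0.19,0,0.0876],[0,0,0,0.197,0.215,0,0.0876],[0,0,0,0.197,0.215,0,0.0876],[0,0,0,0.197,0.215,0,0.0876]]])

```text
t: 1.82
eef_pos: [0.5889, 0.2015, 0.2257]
ee_rot: [3.141, 0.001, -0.003]
force: [0.4, -0.3, -0.8]
width: 0.0873
```

Run:
```python
from h import *
import pickle
im,c,s=cam("wrist"); pickle.dump((im,c),open("wj.pkl","wb")); cv2.imwrite("pics/wj.png",im); print(s["eef_pos"],s["ee_rot"])
```

```text
[0.58889098 0.20151428 0.22573121] [ 3.14090876e+00  1.10541796e-03 -3.02166354e-03]
```

View pics/wj.png

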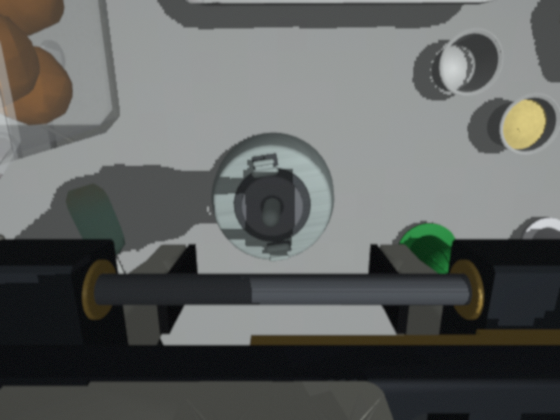

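The juicer shows at (273,196), with clips at (263,160) and (277,245). I'll fit the housing outline and view a crop with the projected axis overlaid.

Run:
```python
from h import *
import pickle
im,c=pickle.load(open("wj.pkl","rb"))
print("housing top", plane(c,273,196,.066), "r", plane(c,333,196,.066)-plane(c,212,196,.066))
print("clips .09", plane(c,263,160,.09),plane(c,277,245,.09)); print("tip",plane(c,270,207,.117))
k=5; x0,y0=205,125
z=cv2.resize(im[y0:y0+120,x0:x0+135],None,fx=k,fy=k,interpolation=2); z=cv2.convertScaleAbs(z,alpha=1.5)
for i in range(0,135,10):
    cv2.putText(z,str(x0+i),(i*k,8),0,.3,(0,0,255)); cv2.line(z,(i*k,0),(i*k,600),(0,0,120),1)
for i in range(0,120,10):
    cv2.putText(z,str(y0+i),(0,i*k),0,.3,(0,0,255)); cv2.line(z,(0,i*k),(675,i*k),(0,0,120),1)
cv2.imwrite("pics/wjc.png",z)
```

```text
housing top [0.58517598 0.21092664 0.066     ] r [-0.00045676 -0.11753892  0.        ]
clips .09 [0.62298838 0.21861376 0.09      ] [0.54373302 0.20702374 0.09      ]
tip [0.58772894 0.21204815 0.117     ]
```

View pics/wjc.png

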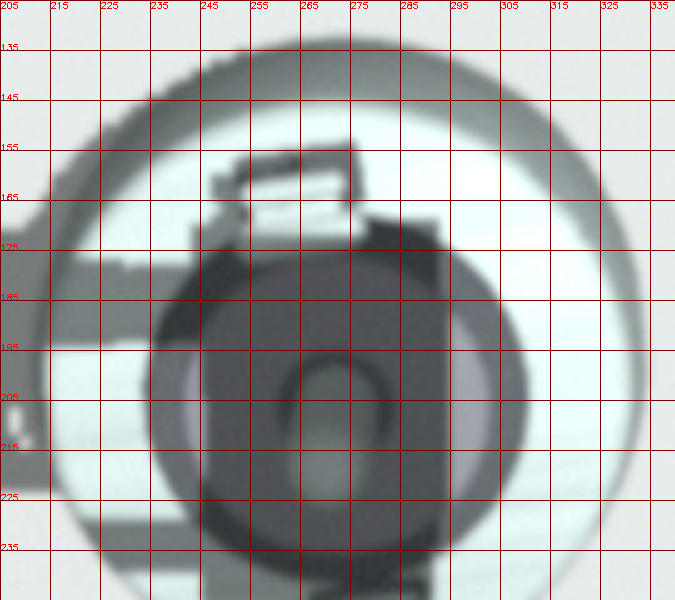

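The start ring spans u 241.5–302 and v 175–237. The shaft leans down the image, with its tip near (270,218).

Run:
```python
from h import *
import pickle
im,c=pickle.load(open("wj.pkl","rb"))
print("ring",plane(c,271.8,206,.072), plane(c,241.5,206,.072)[1]-plane(c,302,206,.072)[1],plane(c,272,175.5,.072)[0],plane(c,272,237,.072)[0])
print("recess",plane(c,271.7,204,.066))
print("tip",plane(c,270,217,.110))
for P in ([.577,.2125,.072],[.577,.2125,.117],[.577,.2125,.066]): print(P,proj(c,P))
# housing outline: foot edge top v=132.5 at z=0; bright top edge v=145 z=.066 
print(plane(c,273,145,.066), plane(c,213,200,.066),plane(c,332,200,.066))
# top-camera cross check
im,t=pickle.load(open("top.pkl","rb"))
for P in ([.577,.2125,.072],[.577,.2125,.117],[.577,.2125,0],[.516,-.277,.006],[.516,-.277,.076]): print(P,proj(t,P))
```

```text
ring [0.57671597 0.21201791 0.072     ] 0.05812667140946862 0.6062835868842649 0.545115087782213
recess [0.57715754 0.21228616 0.066     ]
tip [0.57705478 0.2124325  0.11      ]
[0.577, 0.2125, 0.072] (np.float64(271.2945869142219), np.float64(205.7159905792642))
[0.577, 0.2125, 0.117] (np.float64(269.6291296825528), np.float64(219.47833776645953))
[0.577, 0.2125, 0.066] (np.float64(271.4832644900101), np.float64(204.15687140462626))
[0.63397999 0.21038847 0.066     ] [0.58140569 0.26942594 0.066     ] [0.58095256 0.15345445 0.066     ]
[0.577, 0.2125, 0.072] (np.float64(168.8236899275542), np.float64(186.02719077616703))
[0.577, 0.2125, 0.117] (np.float64(164.7952511650053), np.float64(182.66952878446006))
[0.577, 0.2125, 0] (np.float64(174.72383632703227), np.float64(190.94490170060945))
[0.516, -0.277, 0.006] (np.float64(337.4143503699367), np.float64(214.75729010069062))
[0.516, -0.277, 0.076] (np.float64(340.3915157254157), np.float64(211.2176004483476))
```

The shaft axis is at about (0.577, 0.212), and ring, recess and tip agree. Now over to the large cone.

move_arm(deltas=[[[0,0,0,-0.005,0.03,0,0.0876],[0,0,0,-0.01,0.06,0,0.0876],[0,0,0,-0.015,0.09,0,0.0876],[0,0,0,-0.02,0.12,0,0.0876],[0,0,0,-0.025,0.15,0,0.0876],[0,0,0,-0.03,0.18,0,0.0876],[0,0,0,-0.035,0.21,0,0.0876],[0,0,0,-0.04,0.24,0,0.0876],[0,0,0,-0.045,0.27,0,0.0876],[0,0,0,-0.05,0.3,0,0.0876],[0,0,0,-0.055,0.33,0,0.0876],[0,0,0,-0.055,0.33,0,0.0876]]])

```text
t: 2.87
eef_pos: [0.5321, -0.1292, 0.2267]
ee_rot: [3.141, 0.0, -0.001]
force: [0.3, 0.4, -0.3]
width: 0.0874
```

move_arm(deltas=[[[0,0,0,-0.005,0.03,0,0.0876],[0,0,0,-0.01,0.06,0,0.0876],[0,0,0,-0.015,0.09,0,0.0876],[0,0,0,-0.02,0.12,0,0.0876],[0,0,0,-0.024,0.1485,0,0.0876],[0,0,0,-0.024,0.1485,0,0.0876],[0,0,0,-0.024,0.1485,0,0.0876],[0,0,0,-0.024,0.1485,0,0.0876]]])

```text
t: 3.53
eef_pos: [0.5095, -0.2745, 0.2265]
ee_rot: [-3.141, -0.0, 0.001]
force: [-0.1, 0.2, 0.2]
width: 0.0876
```

Run:
```python
from h import *
import pickle
im,c,s=cam("wrist"); pickle.dump((im,c),open("wc.pkl","wb")); print(s["eef_pos"],s["ee_rot"],s["t"])
u,v=map(int,proj(c,[.516,-.277,.006])); print(u,v)
g=im.astype(int); m=((g.min(2)>170)&(g.max(2)-g.min(2)<25)).astype(np.uint8)
n,l,st,ce=cv2.connectedComponentsWithStats(m)
for k in range(1,n):
    if st[k,4]>200: print(st[k],ce[k])
k=4;x0,y0=u-67,v-75
z=cv2.resize(im[y0:y0+130,x0:x0+135],None,fx=k,fy=k,interpolation=2)
for i in range(0,135,10):
    cv2.putText(z,str(x0+i),(i*k,8),0,.3,(0,0,255)); cv2.line(z,(i*k,0),(i*k,600),(0,0,120),1)
for i in range(0,130,10):
    cv2.putText(z,str(y0+i),(0,i*k),0,.3,(0,0,255)); cv2.line(z,(0,i*k),(675,i*k),(0,0,120),1)
cv2.imwrite("pics/wcc.png",z)
```

```text
[ 0.50950538 -0.27448678  0.22651316] [-3.14134734e+00 -1.63249484e-05  8.11520578e-04] 3.5333
284 175
[ 257  146   61   62 1091] [294.70027498 165.65536205]
[113 149  44  18 383] [135.38381201 156.93472585]
```

View pics/wcc.png

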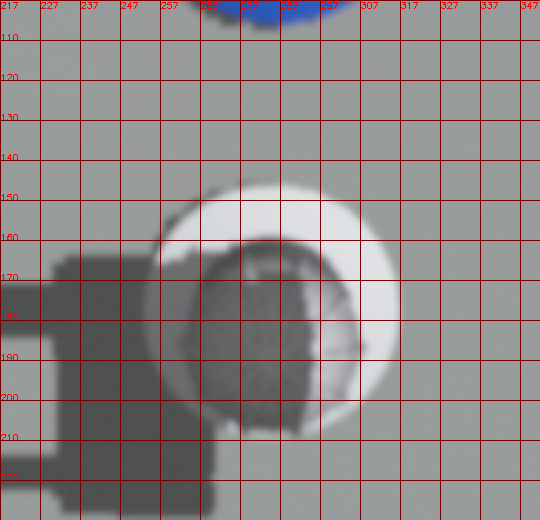

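The flange spans u 253–317, top edge at v=146, so its centre is near (285,178). The blue cone is separate, further up the picture.

Run:
```python
from h import *
import pickle
im,c=pickle.load(open("wc.pkl","rb"))
a=plane(c,253,178,.009);b=plane(c,317,178,.009);t=plane(c,285,146.3,.011);print(a[1]-b[1],(a+b)/2,t, t[0]-.036)
```

```text
0.07245922605163474 [ 0.51349928 -0.27703277  0.009     ] [ 0.54904768 -0.27693394  0.011     ] 0.5130476791798013
```

move_arm(deltas=[[[0,0,0,0.004,0.0025,0.025,0.0876],[0,0,0,0.004,0.0025,0.05,0.0876],[0,0,0,0.004,0.0025,0.075,0.0876],[0,0,0,0.004,0.0025,0.1,0.0876],[0,0,0,0.004,0.0025,0.125,0.0876],[0,0,0,0.004,0.0025,0.15,0.0876],[0,0,0,0.004,0.0025,0.17,0.0876],[0,0,0,0.004,0.0025,0.19,0.0876],[0,0,0,0.004,0.0025,0.2,0.0876],[0,0,0,0.004,0.0025,0.201,0.0876],[0,0,0,0.004,0.0025,0.201,0.0876],[0,0,0,0.004,0.0025,0.201,0.0876]]], force=35)

```text
t: 4.58
eef_pos: [0.5144, -0.2778, 0.0268]
ee_rot: [3.141, -0.002, 0.001]
force: [-0.3, 0.5, 0.7]
width: 0.0879
```

move_arm(deltas=[[[0,0,0,0,0,0,0.07],[0,0,0,0,0,0,0.055],[0,0,0,0,0,0,0.05],[0,0,0,0,0,0,0.045],[0,0,0,0,0,0,0.042],[0,0,0,0,0,0,0.03],[0,0,0,0,0,0,0.03],[0,0,0,0,0,0,0.03],[0,0,0,0,0,0,0.03],[0,0,0,0,0,0,0.03],[0,0,0,0,0,0,0.03],[0,0,0,0,0,0,0.03]]], force=45)

```text
t: 5.58
eef_pos: [0.5134, -0.2782, 0.0257]
ee_rot: [3.141, -0.0, 0.0]
force: [0.4, -0.4, 1.9]
width: 0.0431
```

move_arm(deltas=[[[0,0,0,0,0,-0.01,0.03],[0,0,0,0,0,-0.03,0.03],[0,0,0,0,0,-0.055,0.03],[0,0,0,0,0,-0.08,0.03],[0,0,0,0,0,-0.105,0.03],[0,0,0,0,0,-0.13,0.03],[0,0,0,0,0,-0.145,0.03],[0,0,0,0,0,-0.15,0.03],[0,0,0,0,0,-0.15,0.03],[0,0,0,0,0,-0.15,0.03]]])

```text
t: 6.42
eef_pos: [0.5126, -0.2777, 0.1748]
ee_rot: [-3.141, 0.001, -0.0]
force: [-0.2, 0.8, -3.0]
width: 0.0429
```

move_arm(deltas=[[[0,0,0,0.002,-0.015,0,0.03],[0,0,0,0.006,-0.04,0,0.03],[0,0,0,0.01,-0.065,0,0.03],[0,0,0,0.014,-0.09,0,0.03],[0,0,0,0.018,-0.115,0,0.03],[0,0,0,0.022,-0.14,0,0.03],[0,0,0,0.026,-0.165,0,0.03],[0,0,0,0.03,-0.19,0,0.03],[0,0,0,0.034,-0.215,0,0.03],[0,0,0,0.038,-0.235,0,0.03],[0,0,0,0.04,-0.245,0,0.03],[0,0,0,0.04,-0.245,0,0.03]]])

```text
t: 7.42
eef_pos: [0.5529, -0.0314, 0.1739]
ee_rot: [3.141, 0.003, 0.002]
force: [-0.4, 0.3, -2.8]
width: 0.0433
```

move_arm(deltas=[[[0,0,0,0.002,-0.015,0,0.03],[0,0,0,0.005,-0.04,0,0.03],[0,0,0,0.008,-0.065,0,0.03],[0,0,0,0.01,-0.09,0,0.03],[0,0,0,0.013,-0.115,0,0.03],[0,0,0,0.016,-0.14,0,0.03],[0,0,0,0.019,-0.165,0,0.03],[0,0,0,0.021,-0.19,0,0.03],[0,0,0,0.023,-0.215,0,0.03],[0,0,0,0.0235,-0.235,0,0.03],[0,0,0,0.0235,-0.245,0,0.03],[0,0,0,0.0235,-0.245,0,0.03]]])

```text
t: 8.42
eef_pos: [0.5764, 0.2129, 0.1742]
ee_rot: [3.141, 0.002, 0.001]
force: [0.2, -0.8, -2.4]
width: 0.0434
```

Run:
```python
from h import *
print(monitor.get_state())
im,c,s=cam("wrist"); im2,c2,s=cam("scene")
u,v=map(int,proj(c2,[.577,.212,.12])); z=cv2.resize(im2[v-50:v+50,u-50:u+50],(420,420),interpolation=2)
cv2.imwrite("pics/pl.png",np.hstack([im[:,130:430],z])); print(u,v)
```

```text
{'t': 8.4167, 'q': array([ 6.71138617e-01,  2.99085207e-01, -1.98908074e-01, -2.40161041e-04,
       -1.07477889e+00,  9.01235208e-01]), 'qd': array([-0.0287228 , -0.01774339, -0.02080693,  0.00092453, -0.0056714 ,
        0.02417429]), 'joint_efforts': array([  1.12124428, -52.90059686,  28.77271593,   6.84279934,
         0.07707528,  -0.28753809]), 'eef_pos': array([0.57639497, 0.21290287, 0.1741673 ]), 'ee_rot': array([3.14053179e+00, 1.68020333e-03, 1.46209867e-03]), 'force': array([ 0.17502865, -0.79711768, -2.39682111]), 'moment': array([-0.10004381, -0.04532202,  0.01854502]), 'width': 0.04342716158330202}
249 155
```

View pics/pl.png

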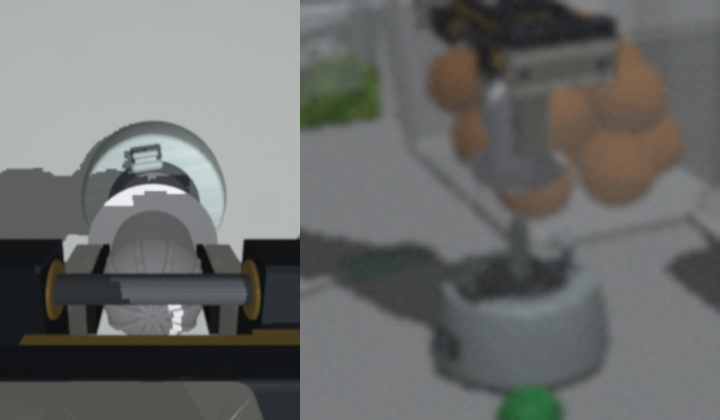

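The cone hangs upright over the juicer. In the wrist view its flange spans u 218–347 with its top edge at v≈184. I'll check the offset numerically.

Run:
```python
from h import *
im,c,s=cam("wrist"); print(s["eef_pos"],s["force"])
zf=s["eef_pos"][2]-.0255+.011
g=im[:,:,1].astype(int)
m=(g.max(0)*0)
for v in (215,225,232): 
    r=g[v,200:365]; d=np.abs(np.diff(r)); print(v,[(i+200.5,int(r[i+1]-r[i])) for i in np.where(d>18)[0]])
col=g[150:215,275:290].mean(1); d=np.diff(col); print([(i+150.5,round(x)) for i,x in enumerate(d) if abs(x)>12])
a=plane(c,218,225,zf-.002);b=plane(c,347,225,zf-.002); t=plane(c,283,184.5,zf); print((a+b)/2,a[1]-b[1],t,t[0]-.036)
print(proj(c,[.577,.212,zf]), proj(c,[.577+.036,.212,zf]),proj(c,[.577,.212+.036,zf]),proj(c,[.577,.212-.036,zf]))
```

```text
[0.57624215 0.2111739  0.1745658 ] [ 0.07914548 -0.50892085 -3.05918214]
215 [(np.float64(338.5), 19), (np.float64(339.5), 23)]
225 [(np.float64(343.5), 20)]
232 [(np.float64(345.5), 21)]
[(150.5, 20), (151.5, 13), (157.5, 13), (166.5, -14), (167.5, -19), (168.5, -23), (169.5, -22), (171.5, 13), (172.5, 13), (176.5, -13), (177.5, -16), (182.5, 41), (183.5, 65), (184.5, 45), (192.5, -22), (193.5, -48), (194.5, -30), (210.5, -13)]
[0.58948671 0.21154434 0.1580658 ] 0.07032913593684306 [0.61232215 0.21129873 0.1600658 ] 0.5763221499108493
(np.float64(281.710600649972), np.float64(247.76793469681533)) (np.float64(281.6538109901302), np.float64(183.22030605383657)) (np.float64(216.14494195347493), np.float64(247.8314584679049)) (np.float64(347.22349304215993), np.float64(247.70446204874816))
```

The cone is within 1 mm of the shaft axis. Now lowering it onto the shaft, to about 20 mm above seat.

move_arm(deltas=[[[0,0,0,0.0005,-0.0005,0.005,0.03],[0,0,0,0.0005,-0.0005,0.012,0.03],[0,0,0,0.0005,-0.0005,0.019,0.03],[0,0,0,0.0005,-0.0005,0.026,0.03],[0,0,0,0.0005,-0.0005,0.03,0.03],[0,0,0,0.0005,-0.0005,0.034,0.03],[0,0,0,0.0005,-0.0005,0.038,0.03],[0,0,0,0.0005,-0.0005,0.038,0.03]]])

```text
t: 9.23
eef_pos: [0.5768, 0.2123, 0.1365]
ee_rot: [3.141, 0.001, 0.0]
force: [-0.5, -0.1, -2.5]
width: 0.0434
```

move_arm(deltas=[[[0,0,0,0,0,0.004,0.03],[0,0,0,0,0,0.008,0.03],[0,0,0,0,0,0.012,0.03],[0,0,0,0,0,0.016,0.03],[0,0,0,0,0,0.019,0.03],[0,0,0,0,0,0.019,0.03],[0,0,0,0,0,0.019,0.03],[0,0,0,0,0,0.019,0.03]]])

```text
t: 9.9
eef_pos: [0.5773, 0.2126, 0.1187]
ee_rot: [-3.142, -0.0, 0.0]
force: [0.6, -0.3, -2.7]
width: 0.0434
```

The cone slid over the shaft with no side force. I raise the grip force and press through the clips.

move_arm(deltas=[[[0,0,0,0,0,0,0.03],[0,0,0,0,0,0.003,0.03],[0,0,0,0,0,0.006,0.03],[0,0,0,0,0,0.008,0.03],[0,0,0,0,0,0.01,0.03],[0,0,0,0,0,0.011,0.03],[0,0,0,0,0,0.012,0.03],[0,0,0,0,0,0.013,0.03],[0,0,0,0,0,0.013,0.03]]], force=60)

```text
t: 10.65
eef_pos: [0.5772, 0.2124, 0.1078]
ee_rot: [-3.141, -0.001, 0.001]
force: [-7.8, -2.0, 13.3]
width: 0.0428
```

move_arm(deltas=[[[0,0,0,0,0,0.001,0.03],[0,0,0,0,0,0.002,0.03],[0,0,0,0,0,0.003,0.03],[0,0,0,0,0,0.004,0.03],[0,0,0,0,0,0.005,0.03],[0,0,0,0,0,0.005,0.03]]])

```text
t: 11.15
eef_pos: [0.5765, 0.2122, 0.0993]
ee_rot: [3.141, 0.002, -0.0]
force: [-0.1, -0.3, -7.6]
width: 0.0429
```

The force dropped suddenly, so the clips have snapped over. Now pressing the ring down.

move_arm(deltas=[[[0,0,0,0,0,0.001,0.03],[0,0,0,0,0,0.002,0.03],[0,0,0,0,0,0.002,0.03],[0,0,0,0,0,0.003,0.03],[0,0,0,0,0,0.004,0.03],[0,0,0,0,0,0.005,0.03],[0,0,0,0,0,0.005,0.03],[0,0,0,0,0,0.005,0.03]]])

```text
t: 11.82
eef_pos: [0.5775, 0.2126, 0.0961]
ee_rot: [-3.141, -0.001, 0.0]
force: [-0.9, -0.1, 3.6]
width: 0.043
```

```bash
python3 -c "
from h import *
s=monitor.get_state();print(s['eef_pos'],s['ee_rot'],s['force'],s['moment'])"
```

```text
[0.57753415 0.21260798 0.09606495] [-3.14127132e+00 -8.55327483e-04  3.71788851e-04] [-0.86935404 -0.06022464  3.64285054] [-0.30680152  0.42827691 -0.01185874]
```

move_arm(deltas=[[[0,0,0,0,0,0.001,0.03],[0,0,0,0,0,0.002,0.03],[0,0,0,0,0,0.003,0.03],[0,0,0,0,0,0.004,0.03],[0,0,0,0,0,0.004,0.03],[0,0,0,0,0,0.004,0.03],[0,0,0,0,0,0.004,0.03]]])

```text
t: 12.4
eef_pos: [0.5776, 0.2126, 0.0925]
ee_rot: [-3.141, -0.001, 0.001]
force: [-2.0, 0.1, 8.5]
width: 0.043
```

move_arm(deltas=[[[0,0,0,0,0,0.001,0.03],[0,0,0,0,0,0.002,0.03],[0,0,0,0,0,0.002,0.03],[0,0,0,0,0,0.002,0.03],[0,0,0,0,0,0.002,0.03],[0,0,0,0,0,0.002,0.03]]])

```text
t: 12.9
eef_pos: [0.5777, 0.2126, 0.0922]
ee_rot: [-3.141, -0.002, 0.001]
force: [-8.6, -2.7, 21.0]
width: 0.0431
```

Run:
```python
from h import *
s=monitor.get_state();print(s['t'],s['eef_pos'],s['ee_rot'],s['force'],s['moment'],s['width'])
im,c,s=cam("wrist"); im2,c2,s=cam("scene")
u,v=map(int,proj(c2,[.577,.212,.1])); z=cv2.resize(im2[v-35:v+35,u-35:u+35],(420,420),interpolation=2)
z2=cv2.resize(im[110:250,190:370],(540,420),interpolation=2)
cv2.imwrite("pics/fin.png",cv2.resize(np.hstack([z2,z]),None,fx=.83,fy=.83));
```

```text
12.9 [0.57768286 0.2126022  0.09222273] [-3.14112101e+00 -2.01545387e-03  1.08056422e-03] [-8.62577747 -2.66352775 21.0072584 ] [-0.83387473  3.06883213  0.02968955] 0.043145426939435697
```

View pics/fin.png

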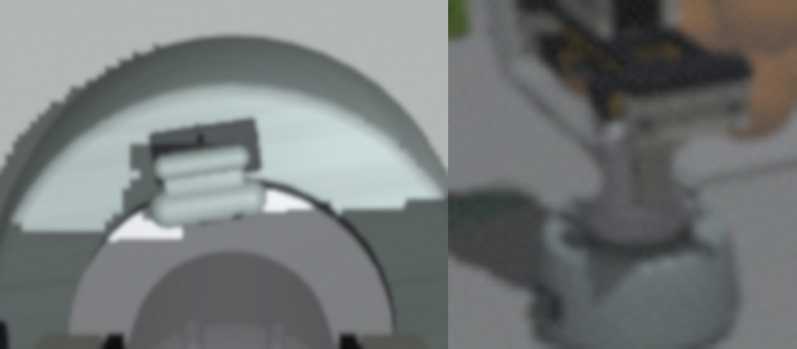

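The wrist view shows the rear clip's nose lying over the white flange, and the scene view shows the cone fully seated in the housing. The ring has bottomed: the force rose 12 N for only 0.3 mm, with some side load. I ease off slightly.

move_arm(deltas=[[[0,0,0,0,0,-0.001,0.03],[0,0,0,0,0,-0.002,0.03],[0,0,0,0,0,-0.002,0.03],[0,0,0,0,0,-0.002,0.03],[0,0,0,0,0,-0.002,0.03],[0,0,0,0,0,-0.002,0.03]]])

```text
t: 13.5
eef_pos: [0.5776, 0.2126, 0.0928]
ee_rot: [-3.141, -0.001, 0.001]
force: [-4.2, -0.6, 10.7]
width: 0.0432
```

move_arm(deltas=[[[0,0,0,-0.0005,0,0,0.03],[0,0,0,-0.001,0,-0.0005,0.03],[0,0,0,-0.001,0,-0.0005,0.03],[0,0,0,-0.001,0,-0.0005,0.03],[0,0,0,-0.001,0,-0.0005,0.03],[0,0,0,-0.001,0,-0.0005,0.03],[0,0,0,-0.001,0,-0.0005,0.03],[0,0,0,-0.001,0,-0.0005,0.03]]])

```text
t: 14.17
eef_pos: [0.5775, 0.2127, 0.0933]
ee_rot: [-3.141, -0.003, 0.001]
force: [-0.3, -2.3, 7.2]
width: 0.0429
```

Run:
```python
from h import *
for i in range(2):
    s=monitor.get_state();print(s['t'],s['eef_pos'],s['force'],s['moment'],abs(s['qd']).max())
    im,c,_=cam("wrist")
zf=s["eef_pos"][2]-.0255+.011
cv2.imwrite("pics/last.png",im)
col=im[130:235,275:300,1].astype(int)
t=plane(c,0,0,zf)
print("flange rear edge px expected for axis .577,.212:",proj(c,[.613,.212,zf]),"y edges",proj(c,[.577+.025,.212+.0259,zf]),proj(c,[.577+.025,.212-.0259,zf]))
v=int(round(proj(c,[.602,.212,zf])[1])); r=im[v,200:365,1].astype(int); print(v,[(i+200.5,int(x)) for i,x in enumerate(np.diff(r)) if abs(x)>15])
```

```text
14.1667 [0.57745452 0.2126553  0.0932872 ] [-0.33833662 -2.33629226  7.24303734] [-0.79900722  0.02245186 -0.02791413] 0.0011200505893177936
14.2167 [0.57743721 0.21268165 0.09328714] [ 0.53147583 -1.33814057  7.79284199] [-0.87877761  0.00834393 -0.03027004] 0.0006602832763108862
flange rear edge px expected for axis .577,.212: (np.float64(284.6159788008576), np.float64(185.52609641253005)) y edges (np.float64(235.78380116189408), np.float64(205.9082314408184)) (np.float64(333.36620506843735), np.float64(205.91959693224933))
206 [(232.5, 23), (233.5, 21), (332.5, -23), (333.5, -21), (336.5, 17)]
```

The side load is gone, the net press is about 10 N, the ring is about 4 mm down and everything is at rest. Handing in.

```bash
python3 -c "
from h import *
print(arm.job_done()); s=monitor.get_state(); print(s['t'],s['eef_pos'],s['force'],s['width'])"
```

```text
the job is handed in; nothing more can be done
None
the job is handed in; nothing more can be done
```

The large white cone is on the juicer shaft and through both clips. I handed the job in at about 14.2 s with the arm still gripping it and pressing down. No verdict was reported.

- **Press:** the last force reading was 7–8 N upward on the tool, about 10 N once the cone's weight is allowed for. The ring clearly hit bottom when I pressed harder. I then eased off by about 1 mm, which leaves it an estimated 4 mm down.
- **Clips:** the force dropped suddenly as the cone went through. The wrist view shows the rear clip over the flange. I could not see the front clip directly, so that one is inferred from the force drop and the depth.
- **Position:** the last tool position is within about 1 mm of the estimated shaft axis, tool tilt is about 0.003 rad, and the arm was at rest. I eased off because the harder press had put about 9 N of side force in x on the tool. That dropped below 1 N, leaving about 1–2 N in y.
- **Small cone and other items:** I kept clear of these on every path but did not look at them again at the end.

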